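# Draw up a tube joint with the turnbuckle and wedge it fast

### The job

Turn the turnbuckle's hexagonal sleeve, its top rolling away from the robot, until the two square tubes below it are drawn up end to end with no gap left between them. Then push the thumb wedge in along its ramp by its tab until it jams tight behind the carriage, and let go. Leave the other things on the bench where they are.

Things in the scene. Friction and masses are not known exactly. Their poses are not given: they have to be found in the camera images.
- jig: Tube fit-up jig fixed to the bench: steel bed 500 (its y) x 120 x 20 mm. Origin under the bed's middle, on the bench; z up; y along the turnbuckle, from the wedge end (-y) to the plain end (+y). The wedge's thumb tab sticks out on its -x side, which faces the robot (yaw -0.15 to 0.3). Two grey bearing yokes hold the sleeve, two grey carriages hold the tubes. Highest point 178 mm.
- sleeve (a joint): Turn of the turnbuckle sleeve about the jig's +y, rad; starts at 0 to 1.0, stops at 3.0 with the tubes butted. Growing = its top rolls toward the jig's +x, away from the robot. Each radian draws both carriages in by 1.9 mm at once (the gap shrinks 3.8 mm). Stiff (about 0.15 to 0.2 N m), self-locking, stays where left; it only turns, the yokes hold it lengthwise.
- sleeve_mid (a point): Middle of the sleeve on its axis, 150 mm above the bench. Plain steel hexagon bar, 36 mm across flats, flats 21 mm wide, 112 mm long, bare from above and both sides between the yokes (58 mm each way). Axes turn with it: y along the axis, one pair of flats faces its own +x/-x (the jig's x at joint 0), the others at 60 degree steps. Grip two flats, roll the tool about the axis, regrip.
- tube_end_a (a point): Centre of the inner end face of the square tube on the wedge-end carriage, 70 mm above the bench, below the sleeve. Tubes are 40 x 40 mm, plain metal, their tops 90 mm above the bench.
- tube_end_b (a point): The same on the other carriage's tube. The distance between the two ends is the joint gap: 7 to 12 mm at the start, under 1 mm when butted.
- wedge (a joint): Travel of the wedge along its ramp, m; starts at 0 to 0.018. Growing = pushed in, along (0.986, 0.164, 0) in the jig's frame: away from the robot and slightly toward the carriage. Friction about 3 N, stays where left. With the tubes butted it jams on the carriage at about 0.060 (6 mm earlier per mm the carriage stands back), and a push of 8 N or more sets it tight.
- wedge_tab (a point): Centre of the thumb tab's outer face, which looks to the jig's -x: push here. 80 mm above the bench. The tab is an upright plate 34 mm wide (jig y), 18 mm thick, round-topped, top 106 mm above the bench, on the thick end of the wedge; nothing stands within 80 mm outside it.
- wedge_face (a point): Point on the wedge's flat inner face, 35 mm above the bench; axes as the jig's. The wedge is plain steel, 130 mm long, 39 mm high, 12 to 34 mm thick (1 in 6), lying crosswise between the grey heel block at the jig's -y end (its inner face is the ramp) and the back of the carriage.
- carriage_back (a point): Point on the back face of the wedge-end carriage, 35 mm above the bench; axes as the jig's. The wedge bears on the carriage when wedge_face and this point have the same jig y; while loose, wedge_face lies on its -y side.
- hammer: Bystander: steel-headed hammer 280 mm long, lying flat, on the bench beyond the jig's wedge end. Origin at its underside. Leave it.
- wire_brush: Bystander: wire brush with wooden handle, 250 x 26 x 30 mm, bristles down, on the bench close to the jig's tab side. Origin at its underside. Leave it.
- wrench: Bystander: flat steel wrench 200 mm long, on the bench close to the jig's other long side. Origin at its underside. Leave it.
- angle_offcut: Bystander: piece of steel angle, 160 x 45 x 45 mm, on the bench close to the jig's other long side, towards the wedge end. Origin at its underside. Leave it.
- magnet_square: Bystander: red magnetic welding square, 100 mm sides, 20 mm thick, lying off the jig's end that has no wedge. Origin at its underside. Leave it.

How it is judged (in metres and radians):
On the way, in this order (a step that is already met when the one before it is completed fails the run):
1. the turnbuckle has drawn the two tube ends together (gap under 2 mm) (distance between tube_end_a and tube_end_b below 0.002 m), for 0.2 s.
2. the wedge bears on the back of the carriage (less than 0.7 mm loose) (y of wedge_face in the frame of carriage_back above -0.0007 m), for 0.2 s.
At the end, for the whole second after the job is handed in: The tube ends are less than 2 mm apart, the wedge is jammed in (its inner face less than 0.7 mm from the carriage's back), both at rest, and no bystander has been moved more than 40 mm (distance between tube_end_a and tube_end_b below 0.002 m and y of wedge_face in the frame of carriage_back above -0.0007 m and velocity of joint wedge below 0.005 m/s and velocity of joint sleeve below 0.1 rad/s); the robot touches nothing.
It fails at once if a bystander on the bench is moved more than 40 mm (distance of any of hammer, wire_brush, wrench, angle_offcut, magnet_square from where it was at the start of the episode above 0.04 m).
It also fails if it takes over 72 s, if anything falls off the work surface, if the arm or the gripper's body presses on something with over 40 N, if the wrist force passes 120 N, or if a joint passes its speed limit or range.

### The arm

A 6-joint arm with a two-finger parallel gripper is mounted at the origin on the work surface. World frame = base frame: x ahead of the robot, y to its left, z up, the work surface at z = 0. Lengths are in mm, angles in rad, forces in N, time in s.
With the tool pointing down it reaches from about 275 to 750 mm from the base axis. Payload 10.2 kg.
Tool frame: the origin (TCP) lies midway between the tips of the shut fingers; the grasp point (between the pads) lies 19 mm behind it (ctrl.grasp_offset is the distance from the TCP to the grasp point, in mm); z points along the fingers, y is the line along which they close (so a half turn about z gives the same grasp; the last joint's range is limited). The gripper opens to 85 mm and grips with 20 to 120 N. Pads are 22 mm wide; open, the fingers measure 114 mm over their backs; the gripper's body (76 mm by 85 mm) begins 54 mm behind the grasp point. The pads swing forward as they close: fully open they stand 13 mm farther back than shut.
Start: joints at [-1.543, 0.313, 1.498, -0, 1.331, -0.223], TCP at [130.28, -508.584, 204.194] pointing down, gripper open.
Joint ranges: [-2.94, 2.94], [-0.97, 2.17], [0.19, 2.56], [-1.23, 4.37], [0.02, 3.11], [-2.88, 2.88]. Speed limits (rad/s): [2.39, 2.39, 3.01, 3.14, 3.14, 3.14].

### API

Orientations are given as a unit quaternion [w, x, y, z].
In Python, from rig import ctrl, viewer, models gives the robot as it stands. The module is installed in compiled form; this text tells all that it offers.
- The arm moves only by the shell command python3 -m pendant 'ROWS' [OPENING] [FORCE]. ROWS is text: rows parted by semicolons, each of 4 numbers parted by spaces: the shift along the tool's x, y, z in m, then the turn about the tool's z in rad. In form: x y z yaw; .... A call has 1 to 10 rows; each row shifts and turns the commanded pose from where the row before left it, along the tool's axes as they then stand; what a row does not reach is not made up. A row lasts 1/8 s, in which the tool goes at most 62.5 mm and 10.7 degrees, less where a joint would pass 70% of its speed; a pose out of reach is approached as far as the arm can. A call is refused whole if a number of a shift passes 0.0625 or a number of a turn 0.188, either way. A call with a gripper value outside its range is refused whole. OPENING is the opening, from 0 (shut) to 1 (fully open), set as the call begins (- or left out, the last holds). The fingers move at their own pace and stop on an object; FORCE is the grip in N (left out, the last holds). Time passes only in rows, so rows that do not move let the fingers close. It gives the time, the measured TCP pose, the force, the opening and the grip force at its end, in the units of the state.
- ctrl.sense(): the state, without advancing time (a new reading comes with each control period).
- viewer.capture(name): name is "scene" or "top" or "wrist"; returns a dict with "color" (400x640x3 uint8, red, green, blue), "vertical_fov" (degrees; the focal length in pixels is half the picture's height over the tangent of half this angle, whatever the lens; pixels are square), "cx", "cy" (the principal point, pixels), "pose" (4x4, takes a point from camera to world coordinates). Camera axes: x right, y down, z forward; pixel columns grow to the right and rows downward; lengths in mm; the calibration is good to about 2 mm. A picture is of the moment at which its call begins. There is no depth.
- ctrl.finish_job(): hands the job in; it is judged then, once.
Trained networks look in the newest picture that a camera, given by its name, has taken for a name from the list of things; names that differ only in an ending like _2 or _b are one class to them, and where a whole thing is asked for, a point or a joint stands for the part that bears it (a point fixed in the world has none). Each returns a list of dicts, best first, with "p" (0 to 1); they miss things now and then, are a little off and sometimes report something else, mostly with a low value. They report only what shows in the picture. A call takes as long as a camera call.
- models.boxes_of(camera, query): "at" ([x, y, z] in mm, in world coordinates, good to about 4 mm: the middle of the surface that is visible of it).
The state is a dict: "time_s": time; "joints": joint angles; "dq": joint speeds; "tau": joint torques, N m; "eef_pos": TCP position; "ee_rot": TCP orientation; "force": force on the tool from outside, world axes, zero at the start; "wrist_torque": the same for the moment, N m; "grip_width": opening from 0.0 (shut) to 1.0 (fully open); "grip_force": force on a finger pad.
Only numpy, scipy, OpenCV 4.12 (cv2) and the standard library are available. Lean on these libraries where they do the work, as an engineer would, in place of code of your own. Each camera call takes 0.05 s, during which the arm holds its last target. There are 200 camera calls.

## Working session

There is one attempt and no reset: what is moved stays moved. The work goes in short steps, Python scripts to look and compute and a shell command to move; the robot and the scene stay as the last step left them, time stands still between calls to the robot, and variables do not carry over. Pictures are saved under pics/ and viewed, at most 10 in all, crops included, and the job is handed in when it is done.

```bash
mkdir -p pics
cat > h.py <<'E'
import numpy as np, cv2
from rig import ctrl, viewer, models
from scipy.spatial.transform import Rotation as R
def save(cam,name):
    c=viewer.capture(cam); cv2.imwrite('pics/'+name+'.png',c['color'][:,:,::-1]); return c
def proj(c,p):
    T=np.linalg.inv(c['pose']); q=T[:3,:3]@np.array(p)+T[:3,3]
    f=200/np.tan(np.radians(c['vertical_fov'])/2)
    return c['cx']+f*q[0]/q[2], c['cy']+f*q[1]/q[2]
def ray(c,u,v,z):
    f=200/np.tan(np.radians(c['vertical_fov'])/2)
    d=c['pose'][:3,:3]@np.array([(u-c['cx'])/f,(v-c['cy'])/f,1]); o=c['pose'][:3,3]
    return o+d*(z-o[2])/d[2]
E
python3 - <<'E'
from h import *
s=ctrl.sense(); print(s['time_s'],s['eef_pos'],s['ee_rot'],s['grip_width'],ctrl.grasp_offset)
print(R.from_quat(np.roll(s['ee_rot'],-1)).as_matrix().round(2))
for cam in ['scene','top']:
    c=save(cam,cam+'0'); print(cam,c['vertical_fov'],c['pose'].round(2).tolist())
    for q in ['jig','sleeve','sleeve_mid','tube_end_a','wedge','wedge_tab','wedge_face','carriage_back','wire_brush','hammer']:
        for d in models.boxes_of(cam,q)[:2]: print(q,round(d['p'],2),np.round(d['at']))
a=cv2.imread('pics/scene0.png');b=cv2.imread('pics/top0.png')
E
```

```text
0.0 [ 130.28370459 -508.26643852  203.63503002] [-6.51928103e-04  9.92145616e-01  1.25086566e-01  5.32881711e-05] 1.0042021984069065 18.700000000000003
[[ 0.97  0.25 -0.  ]
 [ 0.25 -0.97  0.  ]
 [ 0.   -0.   -1.  ]]
scene 43.718132846251564 [[-0.72, 0.54, -0.44, 1257.74], [0.7, 0.56, -0.45, 660.77], [0.0, -0.63, -0.78, 1287.76], [0.0, 0.0, 0.0, 1.0]]
jig 0.95 [608. -41.  74.]
sleeve 0.72 [593. -32. 164.]
sleeve_mid 0.6 [ 528. -274.   75.]
sleeve_mid 0.59 [599. -33. 164.]
tube_end_a 0.96 [569. 114.  87.]
tube_end_a 0.83 [ 633. -170.   87.]
wedge 0.52 [ 525. -278.   69.]
wedge_tab 0.55 [ 522. -276.   71.]
wedge_face 0.66 [ 529. -280.   74.]
carriage_back 0.72 [ 630. -165.   86.]
wire_brush 0.91 [414.  31.  18.]
hammer 0.72 [ 617. -454.   20.]
top 50.19565447500774 [[0.03, -0.99, 0.11, 459.56], [-1.0, -0.03, -0.01, -15.25], [0.02, -0.11, -0.99, 1242.51], [0.0, 0.0, 0.0, 1.0]]
jig 0.98 [584. -79.  60.]
jig 0.43 [585. -39. 166.]
sleeve 0.61 [586. -37. 164.]
sleeve_mid 0.55 [589. -40. 166.]
tube_end_a 0.62 [ 621. -185.  145.]
tube_end_a 0.62 [ 550. -274.   58.]
wedge 0.95 [ 558. -271.   65.]
wedge_tab 0.81 [ 555. -272.   60.]
wedge_face 0.86 [ 553. -274.   58.]
carriage_back 0.87 [ 614. -184.  147.]
wire_brush 0.81 [418.  19.  22.]
hammer 0.68 [ 603. -458.   24.]
hammer 0.31 [465. 253.  21.]
```

View pics/scene0.png

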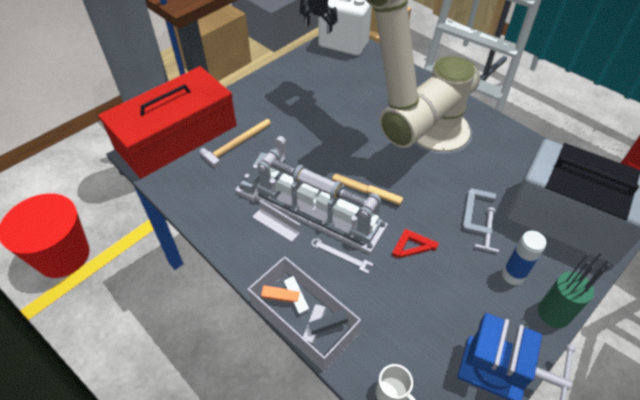

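View pics/top0.png

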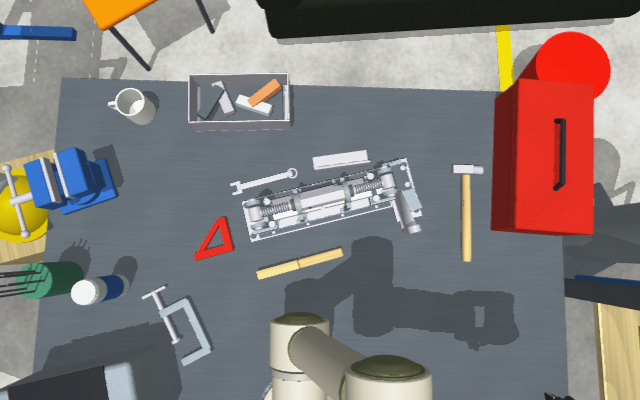

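The scene view shows the jig mid-bench with its sleeve near (310,193), the wedge tab end near (265,165), and the brush on the robot side. In the top view the sleeve is at about (325,193) and the tab at about (408,215). The jig yaw is about 0.22.

The pendant can't tilt the tool, so I'll straddle the sleeve and turn it like a rack. One pad presses the robot-side flat while lifting, and the other presses the far side while lowering.

```bash
python3 -m pendant '0.02 -0.01 -0.045 0;0.05 -0.03 -0.045 0;0.05 -0.03 0 0;0.05 -0.03 0 0;0.05 -0.03 0 0;0.05 -0.03 0 0;0.05 -0.03 0 0;0.05 -0.03 0 0;0.05 -0.03 0 0;0.05 -0.03 0 0' 1 120
python3 -m pendant '0 0 0 -0.187;0 0 0 -0.187;0 0 0 -0.187;0 0 0 -0.187;0 0 0 -0.187;0 0 0 -0.187;0 0 0 -0.187;0 0 0 -0.187;0 0 0 -0.04;0 0 0 0'
python3 - <<'E'
from h import *
s=ctrl.sense(); print(s['time_s'],s['eef_pos'],s['joints'])
print(R.from_quat(np.roll(s['ee_rot'],-1)).as_matrix().round(3))
c=save('wrist','w0'); print(c['vertical_fov'],c['pose'].round(2).tolist())
for q in ['jig','sleeve_mid','tube_end_a','wedge_tab','carriage_back']:
    for d in models.boxes_of('wrist',q)[:3]: print(q,round(d['p'],2),np.round(d['at']),np.round(proj(c,d['at'])))
E
```

```text
time_s: 2.35
eef_pos: [511.0, -125.4, 287.5]
ee_rot: [0.0, 0.992, 0.125, 0.0]
force: [-0.4, -0.4, -0.4]
grip_width: 0.997
grip_force: 0.0
time_s: 3.6
eef_pos: [509.9, -127.0, 287.4]
ee_rot: [-0.0, 0.627, 0.779, -0.0]
force: [0.3, -0.4, -0.1]
grip_width: 0.997
grip_force: 0.0
3.6 [ 509.87563064 -126.96835293  287.37521301] [-4.67232590e-01  2.69281884e-01  1.34086544e+00 -1.02491859e-05
  1.53147240e+00 -6.82770723e-01]
[[-0.214  0.977 -0.   ]
 [ 0.977  0.214  0.   ]
 [ 0.    -0.    -1.   ]]
61.38582090593623 [[0.98, 0.2, 0.06, 493.94], [0.21, -0.93, -0.29, -52.33], [-0.0, 0.3, -0.96, 456.76], [0.0, 0.0, 0.0, 1.0]]
jig 0.77 [584. -83.  90.] [390. 142.]
sleeve_mid 0.92 [585. -36. 167.] [427.  98.]
sleeve_mid 0.46 [ 606. -175.  100.] [389. 227.]
tube_end_a 0.81 [560.  -1.  94.] [391.  56.]
tube_end_a 0.62 [ 610. -176.   98.] [391. 227.]
wedge_tab 0.57 [ 553. -271.   58.] [324. 273.]
carriage_back 0.91 [ 609. -177.  100.] [391. 229.]
```

View pics/w0.png

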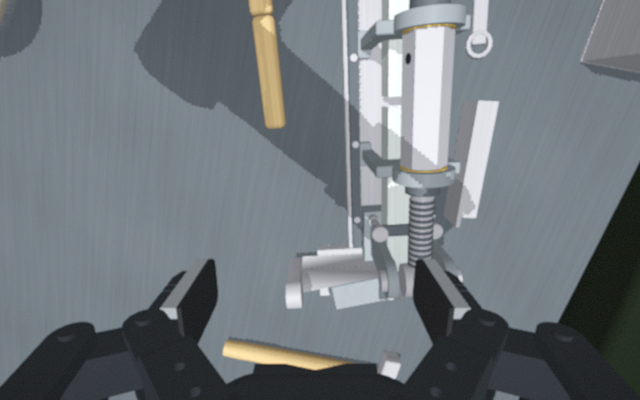

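The wrist view shows the sleeve between the yokes, its midline from about (427,28) to (424,168). The tab is at (293,280).

Run:
```python
from h import *
c=viewer.capture('wrist')
a=ray(c,427,30,160);b=ray(c,424,166,160);d=a-b
print(a.round(1),b.round(1),((a+b)/2).round(1),np.hypot(*d[:2]),'yaw',np.arctan2(-d[0],d[1]))
for uv in [(402,30),(452,30),(400,166),(449,166)]: print(ray(c,*uv,152).round(1))
print('edge',np.arctan2(*((ray(c,347,5,20)-ray(c,351,245,20))[:2]*[-1,1])))
s=ctrl.sense();M=R.from_quat(np.roll(s['ee_rot'],-1)).as_matrix()
print('shift',(M.T@((a+b)/2*[1,1,0]-np.array(s['eef_pos'])*[1,1,0])).round(1))
```

```text
[570.7  14.7 160. ] [602.2 -91.3 160. ] [586.4 -38.3 160. ] 110.57525597226724 yaw 0.28864257685047545
[552.7  12.1 152. ]
[592.8  20.8 152. ]
[583.5 -97.1 152. ]
[627.5 -87.5 152. ]
edge 0.261540710792285
shift [70.2 93.7 -0. ]
```

```bash
python3 -m pendant '0 0 0 -0.064;0.022 0.034 0 0;0.021 0.033 0 0;0.021 0.033 0.02 0;0 0 0.04 0;0 0 0.04 0;0 0 0.04 0;0 0 0.038 0;0 0 0 0' 1 120
python3 - <<'E'
from h import *
c=save('wrist','w1');s=ctrl.sense();print(s['eef_pos'],s['grip_width'])
E
```

```text
time_s: 5.08
eef_pos: [586.9, -37.5, 107.2]
ee_rot: [-0.002, 0.602, 0.799, -0.001]
force: [0.1, -0.2, 0.1]
grip_width: 1.001
grip_force: 0.0
[588.22535659 -37.82520645 109.52535156] 0.9960515042107292
```

View pics/w1.png

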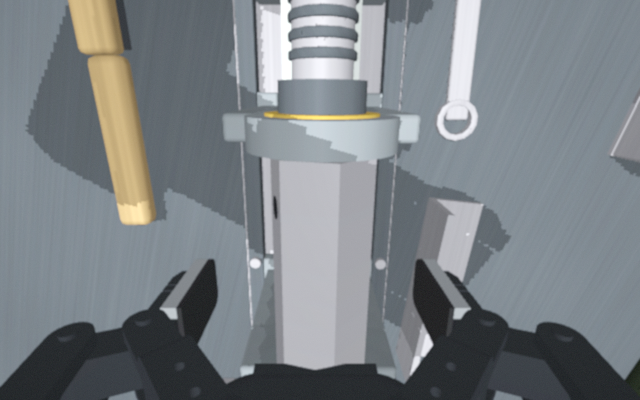

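The sleeve is centred between the open pads, its edges at about columns 280 and 375, and parallel to the tool. Now I'll press the robot-side pad onto it.

```bash
python3 -m pendant '0 0.008 0 0;0 0.008 0 0;0 0.004 0 0;0 0 0 0' 
python3 -m pendant '0 0.002 0 0;0 0.002 0 0;0 0 0 0'
```

```text
time_s: 5.62
eef_pos: [607.8, -32.2, 109.5]
ee_rot: [0.0, 0.601, 0.799, 0.0]
force: [-0.1, -0.2, -1.0]
grip_width: 1.003
grip_force: 0.0
time_s: 6.0
eef_pos: [611.4, -31.2, 109.4]
ee_rot: [-0.0, 0.601, 0.799, -0.0]
force: [0.1, -0.5, 0.2]
grip_width: 0.997
grip_force: 0.0
```

```bash
python3 -m pendant '0 0.002 0 0;0 0 0 0'; python3 -m pendant '0 0.002 0 0;0 0 0 0'
```

```text
time_s: 6.25
eef_pos: [612.3, -30.9, 109.2]
ee_rot: [-0.001, 0.601, 0.799, -0.001]
force: [-5.8, -2.1, 0.3]
grip_width: 0.997
grip_force: 3.0
time_s: 6.5
eef_pos: [612.4, -30.8, 108.9]
ee_rot: [-0.003, 0.601, 0.799, -0.003]
force: [-16.3, -4.8, 4.8]
grip_width: 1.001
grip_force: 8.2
```

```bash
python3 -m pendant '0 0.003 0 0;0 0 -0.003 0;0 0 -0.003 0;0 0 -0.003 0;0 0 0 0'; python3 -m pendant '0 0 -0.003 0;0 0 -0.003 0;0 0 0 0'
python3 - <<'E'
from h import *
c=save('wrist','w2');s=ctrl.sense();print(s['eef_pos'],s['force'])
E
```

```text
time_s: 7.12
eef_pos: [614.8, -29.8, 116.9]
ee_rot: [-0.004, 0.602, 0.799, -0.003]
force: [-15.2, -4.0, -0.2]
grip_width: 1.001
grip_force: 7.1
time_s: 7.5
eef_pos: [617.8, -29.4, 124.5]
ee_rot: [-0.0, 0.602, 0.799, -0.0]
force: [-3.6, -1.6, 2.4]
grip_width: 1.004
grip_force: 2.1
[617.85350656 -29.36535635 124.45962096] [-4.45011854 -1.11300604  1.44814539]
```

View pics/w2.png

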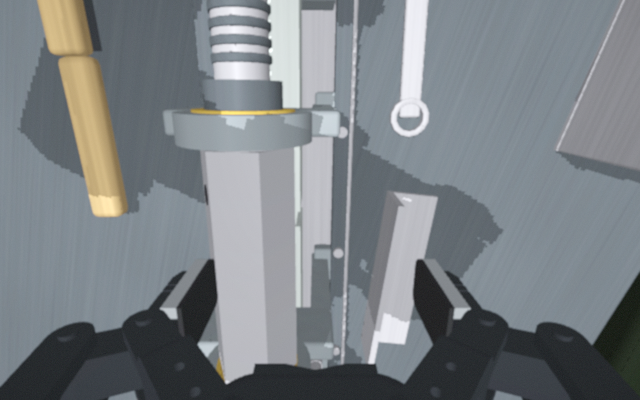

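```bash
cat >> h.py <<'E'
def hexcols(c,th,row,ctr=(588,-38),yaw=.28):
    """columns of the six sleeve edges at a picture row, for joint th"""
    out=[];d=np.array([-np.sin(yaw),np.cos(yaw),0]);e=np.array([np.cos(yaw),np.sin(yaw),0])
    for k in range(6):
        a=np.radians(30+60*k)-th   # growing: top goes to +x
        p0=np.array([*ctr,150.])+20.785*(np.cos(a)*e+np.sin(a)*np.array([0,0,1]))
        t=np.linspace(-56,56,225); uv=np.array([proj(c,p0+s*d) for s in t])
        i=np.argmin(abs(uv[:,1]-row)); out.append((round(uv[i,0],1), 1 if np.sin(a)>0 else 0))
    return out
E
python3 - <<'E'
from h import *
c=viewer.capture('wrist');s=ctrl.sense()
T=np.eye(4);T[:3,:3]=R.from_quat(np.roll(s['ee_rot'],-1)).as_matrix();T[:3,3]=s['eef_pos']
X=np.linalg.inv(T)@c['pose'];np.save('X.npy',X)
T1=np.eye(4);T1[:3,:3]=R.from_quat([.601,.799,0,0]).as_matrix();T1[:3,3]=[588.2,-37.8,109.5]
c1=dict(c);c1['pose']=T1@X
for n,cc,r in [('w1',c1,250),('w2',c,250)]:
    g=cv2.GaussianBlur(cv2.imread(f'pics/{n}.png',0)[r-4:r+5].mean(0),(1,1),0).ravel()
    d=np.diff(g); print(n,[(i,round(d[i])) for i in range(180,420) if abs(d[i])>4])
    for th in np.arange(0,1.05,.1): print(round(th,2),[u for u,t in hexcols(cc,th,r) if t])
E
```

```text
w1 [(245, 21), (246, 26), (247, -12), (248, -34), (249, -13), (253, -5), (254, -5), (261, -11), (262, -20), (264, 47), (265, 38), (266, 14), (269, 12), (270, 6), (271, -7), (272, -23), (273, -25), (274, -5), (279, 8), (280, 24), (281, 14), (336, -8), (337, -10), (369, -11), (370, -35), (371, -38), (372, 5), (373, 14), (374, 5), (385, 4), (386, 16), (387, 11), (388, -12), (389, -18), (390, -5), (416, 6), (417, 6)]
0.0 [np.float64(360.1), np.float64(313.4), np.float64(266.9)]
0.1 [np.float64(361.8), np.float64(319.3), np.float64(269.2)]
0.2 [np.float64(363.0), np.float64(325.1), np.float64(272.0)]
0.3 [np.float64(363.6), np.float64(330.7), np.float64(275.3)]
0.4 [np.float64(363.7), np.float64(336.0), np.float64(279.2)]
0.5 [np.float64(363.3), np.float64(341.1), np.float64(283.6)]
0.6 [np.float64(345.7), np.float64(288.4), np.float64(263.7)]
0.7 [np.float64(349.8), np.float64(293.6), np.float64(263.5)]
0.8 [np.float64(353.5), np.float64(299.0), np.float64(263.9)]
0.9 [np.float64(356.6), np.float64(304.8), np.float64(264.7)]
1.0 [np.float64(359.1), np.float64(310.6), np.float64(266.1)]
w
[... 449 characters left out ...]
90, 17), (391, 4)]
0.0 [np.float64(284.2), np.float64(236.6), np.float64(201.5)]
0.1 [np.float64(286.7), np.float64(241.9), np.float64(202.6)]
0.2 [np.float64(288.8), np.float64(247.2), np.float64(204.2)]
0.3 [np.float64(290.4), np.float64(252.4), np.float64(206.4)]
0.4 [np.float64(291.6), np.float64(257.6), np.float64(209.1)]
0.5 [np.float64(292.2), np.float64(262.6), np.float64(212.2)]
0.6 [np.float64(267.3), np.float64(215.9), np.float64(202.6)]
0.7 [np.float64(271.7), np.float64(220.0), np.float64(201.5)]
0.8 [np.float64(275.8), np.float64(224.4), np.float64(200.9)]
0.9 [np.float64(279.5), np.float64(229.2), np.float64(200.7)]
1.0 [np.float64(282.8), np.float64(234.3), np.float64(201.1)]
```

```bash
python3 - <<'E'
from h import *
X=np.load('X.npy');c=viewer.capture('wrist');c=dict(c);c['pose']=X
print(X.round(2).tolist())
for h in range(0,61,10): print(h,[np.round(proj(c,[x,-42.5,-h])) for x in (11,-11)])
E
python3 - <<'E'
import cv2
a=cv2.imread('pics/w2.png')[230:400,130:330];cv2.imwrite('pics/w2c.png',cv2.resize(a,None,fx=3.5,fy=3.5,interpolation=2))
E
```

```text
[[-0.0, -0.96, -0.3, 76.29], [1.0, -0.0, -0.0, 0.44], [0.0, -0.3, 0.96, -169.38], [0.0, 0.0, 0.0, 1.0]]
0 [array([235., 222.]), array([238., 259.])]
10 [array([231., 229.]), array([234., 267.])]
20 [array([226., 237.]), array([229., 277.])]
30 [array([220., 246.]), array([224., 288.])]
40 [array([214., 256.]), array([219., 301.])]
50 [array([207., 267.]), array([212., 315.])]
60 [array([198., 281.]), array([204., 331.])]
```

View pics/w2c.png

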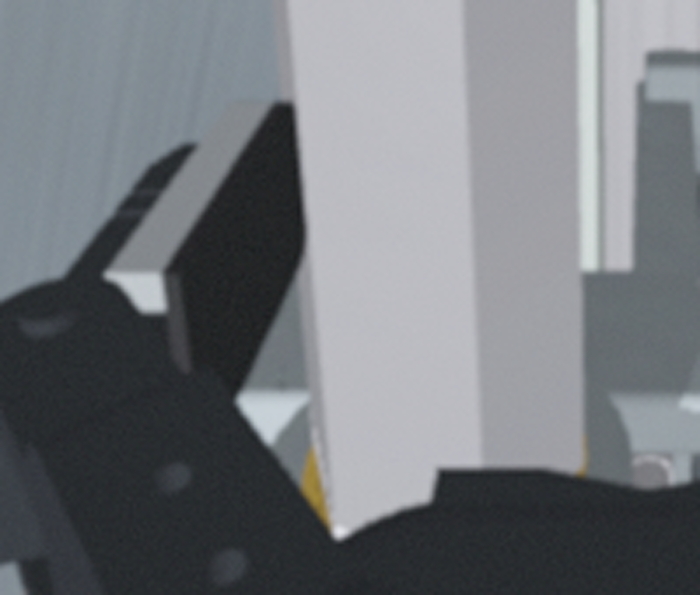

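The crop shows the open pads' tips stand far back, with the tip corner at about (213,259). The robot-side pad therefore slid over the sleeve, which turned only about 0.14 rad (0.31 → 0.45).

A better way is to crank the sleeve. With the fingers shut and turned 90°, I press the tip's edge down on the far half of the top flat and follow the arc, 60° per stroke.

```bash
python3 -m pendant '0 -0.015 0 0;0 -0.01 -0.02 0;0 0 -0.05 0;0 0 -0.03 0.18;0 0 0 0.18;0 0 0 0.18;0 0 0 0.18;0 0 0 0.18;0 0 0 0.18;0 0 0 0.18' 0 120
python3 -m pendant '0 0 0 0.18;0 0 0 0.131;0 0 0 0'
cat >> h.py <<'E'
def rel(ctr=(589.5,-37.5),yaw=.28):
    s=ctrl.sense();p=np.array(s['eef_pos']);e=np.array([np.cos(yaw),np.sin(yaw)]);d=np.array([-e[1],e[0]])
    q=p[:2]-ctr; M=R.from_quat(np.roll(s['ee_rot'],-1)).as_matrix()
    print('t',round(s['time_s'],2),'jigx',(q@e).round(1),'jigy',(q@d).round(1),'z',p[2].round(1),'F jigx',round(s['force'][:2]@e,1),'Fz',round(s['force'][2],1),'toolx heading',np.arctan2(M[1,0],M[0,0]).round(3))
E
python3 -c "
from h import *
rel();print(ctrl.sense()['joints'])"
```

```text
time_s: 8.9
eef_pos: [594.6, -36.0, 224.5]
ee_rot: [0.0, 0.958, 0.288, 0.001]
force: [-0.2, 0.2, 0.0]
grip_width: 0.004
grip_force: 0.0
time_s: 9.28
eef_pos: [594.5, -36.0, 224.5]
ee_rot: [0.0, 0.99, 0.14, 0.001]
force: [0.0, -0.3, 0.3]
grip_width: 0.004
grip_force: 0.0
t 9.28 jigx 5.2 jigy 0.0 z 224.5 F jigx -0.1 Fz 0.3 toolx heading 0.281
[-2.57267201e-01  4.58255519e-01  1.23694488e+00  4.54458260e-04
  1.44517893e+00  1.03227664e+00]
```

```bash
python3 -m pendant '0.013 0 0.03 0;0 0 0.022 0;0 0 0.002 0;0 0 0 0'; python3 -m pendant '0 0 0.002 0;0 0 0 0';python3 -m pendant '0 0 0.002 0;0 0 0 0';  python3 -c "
from h import *
rel()"
```

```text
time_s: 9.78
eef_pos: [607.0, -32.7, 171.4]
ee_rot: [0.0, 0.99, 0.14, 0.001]
force: [0.7, -0.1, 0.6]
grip_width: -0.003
grip_force: 0.0
time_s: 10.02
eef_pos: [606.7, -32.6, 168.9]
ee_rot: [0.0, 0.99, 0.14, 0.0]
force: [-0.4, 0.7, 0.6]
grip_width: -0.006
grip_force: 0.0
time_s: 10.28
eef_pos: [606.5, -32.6, 166.3]
ee_rot: [-0.0, 0.99, 0.139, -0.0]
force: [0.3, 0.0, -0.2]
grip_width: 0.001
grip_force: 0.0
t 10.28 jigx 17.7 jigy 0.0 z 166.3 F jigx 0.3 Fz -0.2 toolx heading 0.28
```

```bash
python3 -m pendant '0 0 0.002 0;0 0 0 0'; python3 -m pendant '0 0 0.002 0;0 0 0 0';python3 -m pendant '0 0 0.002 0;0 0 0 0';  python3 -c "
from h import *
rel();c=save('wrist','w3')"
```

```text
time_s: 10.52
eef_pos: [606.5, -32.6, 164.2]
ee_rot: [-0.0, 0.99, 0.139, -0.0]
force: [0.2, 0.2, 0.3]
grip_width: -0.0
grip_force: 0.0
time_s: 10.78
eef_pos: [606.5, -32.6, 162.2]
ee_rot: [-0.0, 0.99, 0.139, -0.0]
force: [-0.1, 0.2, -0.2]
grip_width: 0.004
grip_force: 0.0
time_s: 11.02
eef_pos: [606.5, -32.6, 160.2]
ee_rot: [-0.0, 0.99, 0.139, -0.0]
force: [-0.2, 0.1, 0.2]
grip_width: 0.002
grip_force: 0.0
t 11.03 jigx 17.7 jigy 0.1 z 160.2 F jigx -0.2 Fz 0.2 toolx heading 0.28
```

View pics/w3.png

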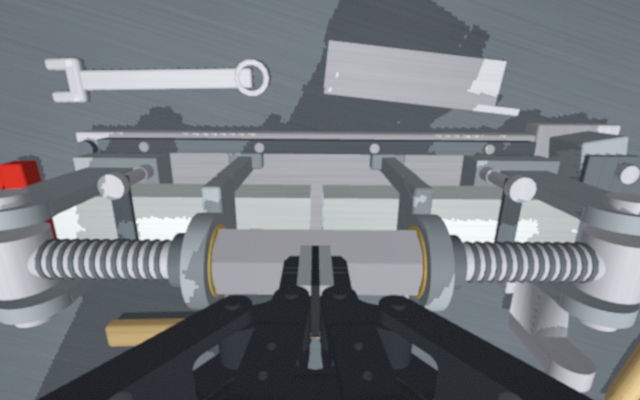

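The shut fingertip sits at about (315,247) over the far half of the sleeve, and there is still no contact. The tips are evidently well behind the nominal TCP. I'll keep lowering until they touch.

```bash
for i in 1; do python3 -m pendant '0 0 0.003 0;0 0 0.003 0;0 0 0 0'; done; python3 -m pendant '0 0 0.003 0;0 0 0 0'; python3 -m pendant '0 0 0.003 0;0 0 0 0'; python3 -m pendant '0 0 0.003 0;0 0 0 0'; python3 -c "
from h import *
rel()"
```

```text
time_s: 11.45
eef_pos: [606.4, -32.5, 154.0]
ee_rot: [-0.0, 0.99, 0.139, -0.0]
force: [-0.3, -0.1, -0.3]
grip_width: -0.001
grip_force: 0.0
time_s: 11.7
eef_pos: [606.5, -32.6, 151.1]
ee_rot: [-0.0, 0.99, 0.139, -0.0]
force: [0.8, 0.9, -0.1]
grip_width: -0.001
grip_force: 0.0
time_s: 11.95
eef_pos: [606.4, -32.6, 148.1]
ee_rot: [-0.0, 0.99, 0.139, -0.0]
force: [-0.7, 0.6, 0.7]
grip_width: 0.001
grip_force: 0.0
time_s: 12.2
eef_pos: [606.4, -32.6, 145.1]
ee_rot: [-0.0, 0.99, 0.139, -0.0]
force: [0.5, -0.5, -0.5]
grip_width: 0.0
grip_force: 0.0
t 12.2 jigx 17.6 jigy 0.1 z 145.1 F jigx 0.3 Fz -0.5 toolx heading 0.28
```

Run:
```python
from h import *
X=np.load('X.npy');c=dict(viewer.capture('wrist'));c['pose']=X
for h in range(0,61,10): print(h,[np.round(proj(c,[x,0,-h])) for x in (11,-11)])
c=save('wrist','w4')
a=cv2.imread('pics/w3.png')[210:390,220:420];b=cv2.imread('pics/w4.png')[210:390,220:420]
cv2.imwrite('pics/w4c.png',cv2.resize(np.hstack([a,b]),None,fx=2,fy=2,interpolation=2))
```

```text
0 [array([314., 222.]), array([314., 259.])]
10 [array([314., 229.]), array([314., 267.])]
20 [array([314., 237.]), array([314., 277.])]
30 [array([314., 246.]), array([314., 288.])]
40 [array([314., 256.]), array([314., 301.])]
50 [array([314., 267.]), array([314., 315.])]
60 [array([314., 280.]), array([314., 331.])]
```

View pics/w4c.png

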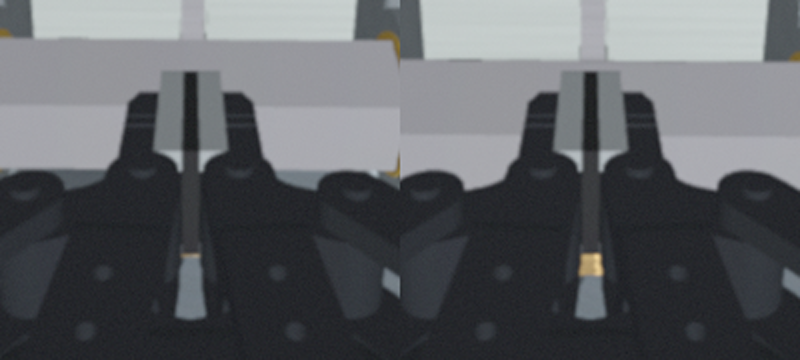

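```bash
python3 -m pendant '0 0 0.003 0;0 0 0 0'; python3 -m pendant '0 0 0.002 0;0 0 0 0'; python3 -m pendant '0 0 0.002 0;0 0 0 0'; python3 -c "
from h import *
rel()"
```

```text
time_s: 12.55
eef_pos: [606.4, -32.6, 142.1]
ee_rot: [-0.0, 0.99, 0.139, -0.0]
force: [0.6, 0.9, 0.1]
grip_width: 0.002
grip_force: 0.0
time_s: 12.8
eef_pos: [606.6, -32.6, 140.3]
ee_rot: [0.0, 0.99, 0.139, 0.0]
force: [-0.2, 1.0, 0.6]
grip_width: -0.0
grip_force: 0.0
time_s: 13.05
eef_pos: [607.3, -32.6, 139.3]
ee_rot: [0.0, 0.99, 0.139, 0.001]
force: [1.9, 1.5, 5.1]
grip_width: 0.002
grip_force: 2.3
t 13.05 jigx 18.5 jigy -0.2 z 139.3 F jigx 2.2 Fz 5.1 toolx heading 0.28
```

```bash
python3 -m pendant '0 0 0.002 0;0 0 0.003 0;0.0015 0 0.0011 0;0.0015 0 0.0011 0;0.0012 0 0.0015 0;0.0012 0 0.0015 0;0 0 0 0'
python3 - <<'E'
from h import *
rel()
c=viewer.capture('wrist');g=c['color'].mean(2)[:,230:270].mean(1);d=np.diff(g);print([(i,round(d[i])) for i in range(200,310) if abs(d[i])>4])
cv2.imwrite('pics/w5.png',c['color'][:,:,::-1])
E
```

```text
time_s: 13.92
eef_pos: [613.8, -31.2, 130.5]
ee_rot: [0.001, 0.99, 0.139, 0.003]
force: [5.1, 2.0, 11.0]
grip_width: 0.0
grip_force: 5.0
t 13.93 jigx 25.1 jigy -0.7 z 130.5 F jigx 5.5 Fz 11.0 toolx heading 0.28
[(202, -6), (203, -14), (204, -10), (220, 17), (221, 30), (222, 15), (261, -9), (262, -35), (263, -50), (265, 28), (266, 14), (293, -5), (294, -14), (295, -18), (296, -10), (297, -5), (299, -4), (300, -6), (301, -8), (302, -11), (303, -12), (304, -8)]
```

```bash
cat >> h.py <<'E'
def hexrows(c,col,ctr=(589.5,-37.5),yaw=.28):
    e=np.array([np.cos(yaw),np.sin(yaw),0]);d=np.array([-e[1],e[0],0])
    for th in np.arange(0,1.05,.1):
        out=[]
        for k in range(6):
            a=np.radians(30+60*k)-th
            p0=np.array([*ctr,150.])+20.785*(np.cos(a)*e+np.sin(a)*np.array([0,0,1]))
            uv=np.array([proj(c,p0+s*d) for s in np.linspace(-56,56,113)])
            if np.sin(a)>-.3: out.append(round(uv[np.argmin(abs(uv[:,0]-col)),1]))
        print(round(th,1),sorted(out))
E
python3 - <<'E'
from h import *
c=viewer.capture('wrist');hexrows(c,250)
a=cv2.imread('pics/w5.png')[170:350,200:440];cv2.imwrite('pics/w5c.png',cv2.resize(a,None,fx=3,fy=3,interpolation=2))
E
```

```text
0.0 [280, 327, 344]
0.1 [276, 323, 345]
0.2 [273, 319, 345]
0.3 [270, 314, 328, 344]
0.4 [267, 310, 331, 344]
0.5 [265, 305, 334, 342]
0.6 [263, 300, 336, 340]
0.7 [261, 295, 338, 339]
0.8 [260, 291, 335, 341]
0.9 [286, 332, 342]
1.0 [282, 329, 343]
```

View pics/w5c.png

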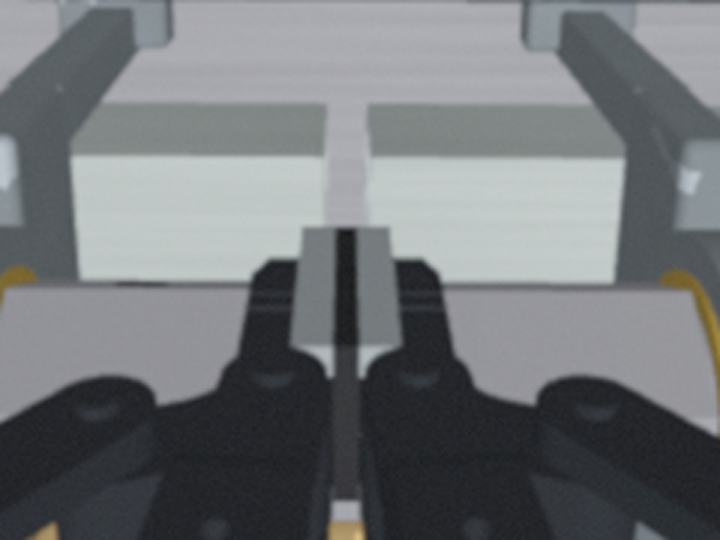

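The crop shows the tube gap still open, at columns 308-322 of the picture. The far sleeve edge is at row 264 and the tip stands beyond it. The tip slid over the edge after about 10°, so it started too far out. I'll start nearer the middle of the flat.

```bash
python3 -m pendant '0 0 -0.022 0;-0.0075 0 0 0;0 0 0.01 0;0 0 0 0';python3 -c "
from h import *
rel()"; python3 -m pendant '0 0 0.002 0;0 0 0 0';python3 -c "
from h import *
rel()"
```

```text
time_s: 14.52
eef_pos: [605.7, -33.0, 140.9]
ee_rot: [0.0, 0.99, 0.139, 0.002]
force: [4.1, 2.2, 10.6]
grip_width: -0.001
grip_force: 5.6
t 14.53 jigx 16.8 jigy -0.2 z 140.9 F jigx 4.5 Fz 10.6 toolx heading 0.28
time_s: 14.78
eef_pos: [606.5, -32.9, 140.3]
ee_rot: [0.001, 0.99, 0.139, 0.004]
force: [3.8, 3.5, 18.9]
grip_width: 0.002
grip_force: 9.5
t 14.78 jigx 17.7 jigy -0.3 z 140.3 F jigx 4.6 Fz 18.9 toolx heading 0.28
```

```bash
cat >> h.py <<'E'
def look(col=250):
    rel()
    c=viewer.capture('wrist');g=cv2.GaussianBlur(c['color'].mean(2)[:,col-10:col+10].mean(1),(1,5),0).ravel();d=np.diff(g)
    pk=[(i+.5,round(d[i])) for i in range(200,310) if abs(d[i])>4 and abs(d[i])>=max(abs(d[i-1]),abs(d[i+1]))]
    ctr=(589.5,-37.5);yaw=.28;e=np.array([np.cos(yaw),np.sin(yaw),0]);dd=np.array([-e[1],e[0],0])
    print('peaks',pk)
    for th in np.arange(0,1.04,.1):
        o=[]
        for k in range(6):
            a=np.radians(30+60*k)-th
            if np.sin(a)<-.1: continue
            p=np.array([*ctr,150.])+20.785*(np.cos(a)*e+np.sin(a)*np.array([0,0,1]))
            uv=np.array([proj(c,p+s*dd) for s in (-50,50)]); t=(col-uv[0,0])/(uv[1,0]-uv[0,0]); o.append(round(uv[0,1]+t*(uv[1,1]-uv[0,1])))
        print(round(th,1),sorted(o),end=' ')
    print()
E
python3 -m pendant '0 0 0.003 0;0 0 0 0';python3 -c "
from h import *
look()"; python3 -m pendant '0.002 0 0.002 0;0 0 0 0';python3 -c "
from h import *
look()"
```

```text
time_s: 15.02
eef_pos: [608.4, -32.4, 139.0]
ee_rot: [0.001, 0.99, 0.14, 0.007]
force: [9.3, 5.9, 25.2]
grip_width: 0.002
grip_force: 12.8
t 15.03 jigx 19.6 jigy -0.4 z 139.0 F jigx 10.5 Fz 25.2 toolx heading 0.28
peaks [(209.5, 19), (244.5, -18), (275.5, 11), (296.5, -15), (304.5, -15)]
0.0 [261, 305, 324] 0.1 [257, 301, 324] 0.2 [254, 297, 324] 0.3 [251, 293, 323] 0.4 [249, 288, 322] 0.5 [247, 284, 315, 321] 0.6 [245, 279, 318, 319] 0.7 [275, 316, 319] 0.8 [270, 314, 321] 0.9 [266, 310, 322] 1.0 [262, 307, 323] 
time_s: 15.32
eef_pos: [610.8, -31.8, 137.0]
ee_rot: [0.001, 0.99, 0.14, 0.007]
force: [11.6, 7.1, 23.2]
grip_width: 0.0
grip_force: 12.6
t 15.32 jigx 22.1 jigy -0.4 z 137.0 F jigx 13.1 Fz 23.2 toolx heading 0.28
peaks [(214.5, 19), (248.5, -20), (275.5, 16), (296.5, -15), (304.5, -16)]
0.0 [267, 312, 330] 0.1 [264, 308, 331] 0.2 [260, 304, 331] 0.3 [257, 300, 330] 0.4 [255, 295, 329] 0.5 [253, 291, 322, 328] 0.6 [251, 286, 324, 326] 0.7 [282, 323, 326] 0.8 [277, 321, 328] 0.9 [273, 318, 329] 1.0 [269, 314, 330]
```

```bash
python3 -m pendant '0 0 -0.010 0;0 0 0.005 0;0.001 0 0.006 0;0.002 0 0.002 0;0.002 0 0.0015 0;0.0015 0 0.0015 0;0.0015 0 0.002 0;0 0 0 0';python3 -c "
from h import *
look()"; python3 -m pendant '0.001 0 0.002 0;0.001 0 0.002 0;0 0 0 0';python3 -c "
from h import *
look()"
```

```text
time_s: 16.38
eef_pos: [616.0, -30.3, 125.9]
ee_rot: [0.0, 0.99, 0.139, 0.003]
force: [7.0, 1.7, 9.9]
grip_width: 0.001
grip_force: 6.0
t 16.38 jigx 27.5 jigy -0.4 z 125.9 F jigx 7.2 Fz 9.9 toolx heading 0.28
peaks [(208.5, -12), (227.5, 19), (271.5, -15), (295.5, -11), (304.5, -11)]
0.0 [290, 338, 355] 0.1 [286, 334, 355] 0.2 [282, 330, 356] 0.3 [279, 325, 355] 0.4 [276, 320, 355] 0.5 [274, 316, 344, 353] 0.6 [271, 311, 346, 352] 0.7 [306, 349, 349] 0.8 [301, 347, 351] 0.9 [296, 344, 353] 1.0 [292, 340, 354] 
time_s: 16.8
eef_pos: [617.5, -29.9, 121.3]
ee_rot: [0.0, 0.99, 0.139, 0.002]
force: [7.3, 1.9, 7.9]
grip_width: 0.001
grip_force: 4.8
t 16.8 jigx 29.0 jigy -0.4 z 121.3 F jigx 7.5 Fz 7.9 toolx heading 0.28
peaks [(212.5, -12), (232.5, 19), (277.5, -17), (295.5, -11), (304.5, -10)]
0.0 [299, 349, 364] 0.1 [294, 345, 365] 0.2 [291, 340, 366] 0.3 [287, 335, 365] 0.4 [284, 330, 365] 0.5 [281, 325, 352, 364] 0.6 [279, 320, 355, 362] 0.7 [315, 358, 360] 0.8 [310, 357, 360] 0.9 [305, 354, 362] 1.0 [301, 351, 364]
```

Run:
```python
from h import *
import contextlib,io
c=viewer.capture('wrist')
for col in (190,205,220,235,400,415,430):
    g=cv2.GaussianBlur(c['color'].mean(2)[:,col-4:col+4].mean(1),(1,5),0).ravel();d=np.diff(g)
    print(col,[(i,round(d[i]),round(g[i-4]),round(g[i+5])) for i in range(230,360) if abs(d[i])>3 and abs(d[i])>=max(abs(d[i-1]),abs(d[i+1]))])
# tube gap
g=c['color'].mean(2)
for r in (205,215,225): 
    d=np.diff(g[r-3:r+3].mean(0)); print(r,[(i,round(d[i])) for i in range(270,370) if abs(d[i])>5])
for p in ([*ray(c,305,215,90)],[*ray(c,320,215,90)]): print(np.round(p,1))
```

```text
190 [(245, -14, 193, 144), (259, -16, 144, 90), (315, -18, 120, 38)]
205 [(259, -4, 101, 89), (276, 13, 90, 132), (307, -19, 131, 38), (351, 21, 49, 163)]
220 [(232, 7, 106, 130), (276, 12, 95, 132), (299, -18, 132, 39), (343, 12, 49, 96), (353, -14, 97, 43)]
235 [(232, 18, 133, 197), (277, -18, 194, 133), (294, -26, 132, 38), (305, 4, 39, 43), (309, -4, 47, 38)]
400 [(233, 19, 132, 199), (278, -22, 206, 136), (295, -27, 136, 38), (305, 5, 38, 45), (309, -5, 45, 38)]
415 [(233, 3, 93, 101), (277, 16, 84, 136), (301, -19, 136, 39), (344, 23, 47, 166), (355, -24, 168, 38)]
430 [(261, -7, 105, 84), (277, 14, 85, 135), (310, -20, 135, 38), (354, 20, 48, 160)]
205 []
215 [(311, 12), (312, 13), (313, 7), (318, -12), (319, -14)]
225 [(311, 18), (312, 15), (318, -7), (319, -18), (320, -14)]
[618.7 -22.3  90. ]
[621.3 -31.4  90. ]
```

The boundary rows alone are ambiguous, but the tube gap has shrunk from about 13.6 px to 7 px, roughly 8.7 → 4.3 mm. The last stroke therefore turned the sleeve a full 60°, to about 1.85 rad. I'll repeat the same stroke.

```bash
cat >> h.py <<'E'
def gap(rows=range(196,240,3)):
    c=viewer.capture('wrist');g=c['color'].mean(2);out=[]
    for r in rows:
        d=np.diff(cv2.GaussianBlur(g[r-2:r+3].mean(0)[None],(3,1),0).ravel())[290:340]
        i,j=np.argmax(d),np.argmin(d); out.append((r,i+290,round(d[i]),j+290,round(d[j]),round(float(np.linalg.norm(ray(c,290+i,r,90)-ray(c,290+j,r,90))),1)))
    print('gap',[o for o in out if abs(o[2])>5 or abs(o[4])>5])
E
python3 -c "
from h import *
gap()"
python3 -m pendant '0 0 -0.030 0;-0.010 0 0 0;0 0 0.008 0;0 0 0 0'; python3 -m pendant '0 0 0.005 0;0.001 0 0.006 0;0.002 0 0.002 0;0.002 0 0.0015 0;0.0015 0 0.0015 0;0.0015 0 0.002 0;0 0 0 0';python3 -c "
from h import *
look(220);gap()"; python3 -m pendant '0.001 0 0.002 0;0.001 0 0.002 0;0 0 0 0';python3 -c "
from h import *
look(220);gap()"
```

```text
gap [(214, np.int64(312), 10, np.int64(319), -11, 4.4), (217, np.int64(312), 13, np.int64(319), -14, 4.4), (220, np.int64(311), 14, np.int64(319), -14, 5.1), (223, np.int64(311), 14, np.int64(319), -14, 5.1), (226, np.int64(311), 14, np.int64(319), -15, 5.1), (229, np.int64(311), 15, np.int64(319), -15, 5.1), (232, np.int64(311), 6, np.int64(319), -7, 5.1), (235, np.int64(318), 6, np.int64(312), -8, 3.9), (238, np.int64(318), 9, np.int64(312), -9, 3.9)]
time_s: 17.45
eef_pos: [605.4, -32.5, 140.8]
ee_rot: [-0.001, 0.99, 0.139, -0.002]
force: [0.0, 0.6, 0.2]
grip_width: 0.007
grip_force: 0.0
time_s: 18.32
eef_pos: [616.2, -30.2, 126.8]
ee_rot: [0.001, 0.99, 0.14, 0.003]
force: [5.1, 2.5, 9.8]
grip_width: -0.0
grip_force: 4.9
t 18.32 jigx 27.7 jigy -0.4 z 126.8 F jigx 5.6 Fz 9.8 toolx heading 0.28
peaks [(226.5, 6), (273.5, 14), (297.5, -12), (302.5, -10)]
0.0 [289, 337, 354] 0.1 [285, 333, 354] 0.2 [282, 329, 355] 0.3 [278, 324, 354] 0.4 [275, 320, 354] 0.5 [273, 315, 343, 352] 0.6 [271, 310, 346, 351] 0.7 [305, 348, 349] 0.8 [300, 346, 350] 0.9 [296, 343, 352] 1.0 [291, 339, 353] 
ga
[... 757 characters left out ...]
 (301.5, -9)]
0.0 [298, 348, 363] 0.1 [294, 344, 364] 0.2 [290, 339, 365] 0.3 [287, 334, 364] 0.4 [284, 330, 364] 0.5 [281, 325, 352, 363] 0.6 [279, 319, 355, 361] 0.7 [314, 357, 359] 0.8 [310, 356, 359] 0.9 [305, 353, 361] 1.0 [300, 350, 363] 
gap [(214, np.int64(313), 9, np.int64(317), -8, 2.5), (217, np.int64(313), 12, np.int64(317), -12, 2.6), (220, np.int64(314), 13, np.int64(317), -15, 1.9), (223, np.int64(314), 14, np.int64(317), -16, 1.9), (226, np.int64(314), 15, np.int64(317), -17, 1.9), (229, np.int64(314), 14, np.int64(317), -17, 1.9), (232, np.int64(314), 5, np.int64(317), -7, 1.9), (235, np.int64(317), 7, np.int64(314), -7, 1.9), (238, np.int64(317), 7, np.int64(314), -8, 2.0)]
```

Gap is now about 2 mm (θ ≈ 2.5). One more stroke, starting 3 mm nearer the axis.

```bash
python3 -m pendant '0 0 -0.030 0;-0.013 0 0 0;0 0 0.008 0;0 0 0 0'; python3 -m pendant '0 0 0.005 0;0.001 0 0.006 0;0.002 0 0.002 0;0.002 0 0.0015 0;0.0015 0 0.0015 0;0.0015 0 0.002 0;0 0 0 0';python3 -c "
from h import *
look(220);gap()"
```

```text
time_s: 19.4
eef_pos: [603.2, -33.2, 141.6]
ee_rot: [-0.0, 0.99, 0.139, -0.001]
force: [-0.6, -0.6, 0.1]
grip_width: 0.004
grip_force: 0.0
time_s: 20.27
eef_pos: [616.2, -31.0, 129.2]
ee_rot: [0.002, 0.99, 0.139, 0.007]
force: [13.9, 4.2, 14.6]
grip_width: -0.002
grip_force: 8.5
t 20.27 jigx 27.4 jigy -1.2 z 129.2 F jigx 14.5 Fz 14.6 toolx heading 0.28
peaks [(225.5, 7), (290.5, 18), (297.5, -16), (302.5, -13)]
0.0 [286, 333, 350] 0.1 [282, 329, 351] 0.2 [278, 325, 351] 0.3 [275, 320, 350] 0.4 [272, 315, 350] 0.5 [270, 311, 340, 348] 0.6 [268, 306, 342, 347] 0.7 [301, 344, 345] 0.8 [296, 342, 347] 0.9 [292, 338, 348] 1.0 [288, 335, 349] 
gap [(223, np.int64(313), 5, np.int64(315), -6, 1.3)]
```

```bash
python3 -m pendant '0 0 -0.03 0;-0.02 0 -0.05 0;-0.04 0.05 -0.02 0;-0.04 0.05 0 0;-0.03 0.05 0 0;0 0.03 0 0;0 0 0 0'
python3 - <<'E'
from h import *
rel()
c=save('wrist','w6')
for q in ['wedge_tab','wedge','tube_end_a','carriage_back']:
    for d in models.boxes_of('wrist',q)[:3]: print(q,round(d['p'],2),np.round(d['at']),np.round(proj(c,d['at'])))
E
```

```text
time_s: 21.25
eef_pos: [538.3, -236.4, 222.9]
ee_rot: [-0.0, 0.99, 0.138, -0.0]
force: [-0.5, 0.2, -0.5]
grip_width: -0.0
grip_force: 0.0
t 21.25 jigx -104.2 jigy -177.0 z 222.9 F jigx -0.4 Fz -0.5 toolx heading 0.277
wedge_tab 0.58 [ 557. -274.   58.] [356. 165.]
wedge 0.97 [ 559. -274.   60.] [358. 163.]
tube_end_a 0.72 [562.  -5.  94.] [58. 81.]
tube_end_a 0.68 [ 626. -182.  156.] [273.  57.]
carriage_back 0.8 [ 623. -185.  162.] [274.  62.]
```

View pics/w6.png

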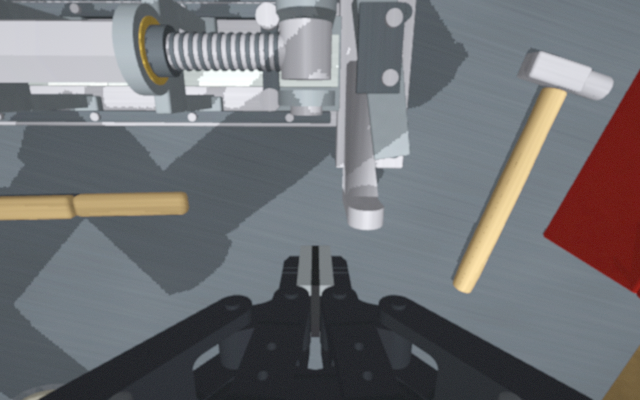

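The wrist view shows the tab's top at columns 346-383, with its outer edge near row 226. The wedge runs up to about (358,110) and the tool is to the left at (315,250).

Run:
```python
from h import *
c=viewer.capture('wrist')
e=np.array([np.cos(.28),np.sin(.28)]);d=np.array([-e[1],e[0]])
for uv,z in [((364,227),105),((364,200),105),((346,205),85),((383,205),85),((364,227),80)]:
    p=ray(c,*uv,z); q=p[:2]-[589.5,-37.5]; print(uv,p.round(1),'jigx',(q@e).round(1),'jigy',(q@d).round(1))
rel();gap(range(75,95,3))
g=c['color'].mean(2)
for r in (81,85,100,118): print(r,g[r,60:240:4].round().astype(int).tolist())
```

```text
(364, 227) [ 511.8 -287.5  105. ] jigx -143.8 jigy -218.8
(364, 200) [ 536.5 -279.2  105. ] jigx -117.7 jigy -217.6
(346, 205) [ 521.7 -268.8   85. ] jigx -129.1 jigy -203.6
(383, 205) [ 531.6 -303.1   85. ] jigx -129.1 jigy -239.2
(364, 227) [ 503.1 -294.    80. ] jigx -153.9 jigy -222.7
t 21.55 jigx -103.2 jigy -174.5 z 223.9 F jigx -0.4 Fz -0.5 toolx heading 0.281
gap [(75, np.int64(334), 24, np.int64(323), -12, 9.3), (78, np.int64(334), 26, np.int64(339), -9, 4.2), (81, np.int64(334), 14, np.int64(339), -10, 4.3), (84, np.int64(334), 1, np.int64(339), -12, 4.3), (87, np.int64(294), 1, np.int64(339), -8, 38.5), (93, np.int64(338), 11, np.int64(325), -12, 11.2)]
81 [203, 202, 201, 202, 199, 201, 200, 200, 200, 200, 201, 201, 201, 201, 201, 201, 201, 202, 174, 174, 173, 175, 170, 92, 109, 94, 92, 95, 94, 91, 91, 89, 147, 202, 202, 207, 253, 253, 254, 254, 254, 254, 254, 254, 255]
85 [220, 222, 221, 218, 220, 226, 230, 230, 229, 231, 231, 233, 237, 209, 228, 229, 226, 225, 224, 166, 168, 166, 168, 126, 91, 94, 93, 94, 93, 92, 91, 87, 123, 198, 199, 199, 255, 255, 255, 255, 255, 255, 255, 255, 255]
100 [94, 92, 91, 91, 90, 93, 96, 93, 146, 188, 113, 114, 227, 231, 230, 229, 230, 230, 230, 230, 230, 229, 229, 229, 230, 192, 196, 196, 183, 92, 92, 93, 90, 94, 94, 94, 94, 93, 96, 147, 181, 111, 230, 231, 231]
118 [92, 91, 94, 94, 93, 92, 123, 129, 134, 224, 217, 121, 130, 130, 129, 131, 132, 132, 132, 131, 133, 133, 132, 131, 130, 131, 132, 132, 131, 130, 131, 133, 132, 227, 231, 128, 132, 134, 133, 135, 134, 135, 99, 98, 97]
```

```bash
python3 -m pendant '-0.04 0.023 0 0;-0.036 0.023 0 0;0 0 0.05 0;0 0 0.05 0;0 0 0.05 0;0 0 0.019 0;0 0 0 0'; python3 -m pendant '0.01 -0.0015 0 0;0.005 -0.001 0 0;0 0 0 0'; python3 -m pendant '0.005 -0.001 0 0;0.005 -0.001 0 0;0 0 0 0';python3 -c "
from h import *
rel()"
```

```text
time_s: 22.48
eef_pos: [477.6, -299.1, 53.9]
ee_rot: [-0.001, 0.99, 0.14, -0.001]
force: [0.3, -0.1, 0.2]
grip_width: -0.001
grip_force: 0.0
time_s: 22.85
eef_pos: [492.4, -293.2, 55.5]
ee_rot: [0.0, 0.99, 0.14, 0.0]
force: [-0.1, -0.3, -0.2]
grip_width: 0.001
grip_force: 0.0
time_s: 23.22
eef_pos: [501.0, -288.5, 54.8]
ee_rot: [0.0, 0.99, 0.14, 0.0]
force: [0.0, -0.4, 0.1]
grip_width: 0.002
grip_force: 0.0
t 23.23 jigx -154.4 jigy -216.8 z 54.8 F jigx -0.1 Fz 0.1 toolx heading 0.28
```

```bash
python3 -m pendant '0.005 -0.0008 0 0;0.005 -0.0008 0 0;0 0 0 0'; python3 -m pendant '0.005 -0.0008 0 0;0.005 -0.0008 0 0;0 0 0 0';python3 -c "
from h import *
rel()"
```

```text
time_s: 23.6
eef_pos: [510.4, -284.0, 54.7]
ee_rot: [-0.0, 0.99, 0.14, 0.0]
force: [0.2, 0.2, -0.2]
grip_width: 0.002
grip_force: 0.0
time_s: 23.98
eef_pos: [519.7, -279.7, 54.8]
ee_rot: [-0.0, 0.99, 0.14, 0.0]
force: [-0.9, 0.1, -0.3]
grip_width: 0.003
grip_force: 0.0
t 23.98 jigx -134.0 jigy -213.5 z 54.8 F jigx -0.8 Fz -0.3 toolx heading 0.28
```

```bash
python3 -m pendant '0.005 -0.0008 0 0;0 0 0 0'; python3 -m pendant '0.005 -0.0008 0 0;0 0 0 0';python3 -m pendant '0.005 -0.0008 0 0;0 0 0 0';python3 -c "
from h import *
rel()
c=save('wrist','w7')
for q in ['wedge_tab','wedge']:
    for d in models.boxes_of('wrist',q)[:3]: print(q,round(d['p'],2),np.round(d['at']),np.round(proj(c,d['at'])))"
```

```text
time_s: 24.22
eef_pos: [524.1, -277.7, 54.8]
ee_rot: [-0.0, 0.99, 0.14, 0.0]
force: [-0.7, -0.3, -1.0]
grip_width: -0.0
grip_force: 0.0
time_s: 24.48
eef_pos: [528.7, -275.5, 54.8]
ee_rot: [-0.0, 0.99, 0.14, 0.0]
force: [-0.7, -0.4, -0.2]
grip_width: -0.0
grip_force: 0.1
time_s: 24.72
eef_pos: [533.3, -273.4, 54.8]
ee_rot: [0.0, 0.99, 0.14, 0.0]
force: [-0.4, 0.2, 0.3]
grip_width: -0.003
grip_force: 0.1
t 24.73 jigx -119.2 jigy -211.2 z 54.8 F jigx -0.3 Fz 0.3 toolx heading 0.28
wedge_tab 0.65 [ 576. -264.   62.] [323. 164.]
wedge 0.85 [ 581. -262.   61.] [321. 153.]
```

Run:
```python
from h import *
c=viewer.capture('wrist');rel()
e=np.array([np.cos(.28),np.sin(.28)]);d=np.array([-e[1],e[0]])
for jx in (-144,-126,-108,-90):
    for jy in (-237,-220,-203):
        p=np.array([589.5,-37.5])+jx*e+jy*d; print(jx,jy,np.round(proj(c,[*p,105 if jy==-220 else 85])))
g=c['color'].mean(2)
for col in (330,345,360,375): print(col,g[150:330:5,col].round().astype(int).tolist())
for r in (215,225,235): print(r,g[r,250:450:5].round().astype(int).tolist())
```

```text
t 24.93 jigx -119.5 jigy -211.3 z 54.9 F jigx -0.4 Fz -0.4 toolx heading 0.28
-144 -237 [370. 312.]
-144 -220 [337. 341.]
-144 -203 [299. 312.]
-126 -237 [372. 279.]
-126 -220 [338. 305.]
-126 -203 [299. 279.]
-108 -237 [373. 244.]
-108 -220 [339. 266.]
-108 -203 [298. 244.]
-90 -237 [376. 206.]
-90 -220 [340. 223.]
-90 -203 [298. 206.]
330 [157, 158, 160, 158, 161, 159, 161, 161, 153, 130, 135, 135, 135, 134, 133, 194, 196, 196, 194, 194, 195, 195, 195, 193, 142, 141, 140, 155, 48, 46, 50, 47, 47, 48, 47, 44]
345 [179, 179, 179, 180, 180, 180, 180, 181, 169, 132, 131, 132, 131, 130, 132, 193, 191, 192, 191, 190, 190, 190, 190, 166, 47, 47, 47, 48, 49, 58, 49, 46, 46, 48, 47, 45]
360 [149, 139, 137, 143, 157, 173, 192, 196, 190, 129, 130, 133, 134, 131, 147, 180, 178, 179, 178, 179, 178, 178, 177, 148, 148, 148, 146, 145, 145, 146, 92, 47, 50, 46, 43, 46]
375 [168, 168, 168, 170, 170, 170, 171, 169, 168, 202, 117, 107, 147, 147, 147, 146, 148, 147, 150, 147, 146, 146, 146, 145, 146, 147, 147, 146, 146, 144, 145, 61, 46, 48, 46, 47]
215 [106, 107, 105, 105, 106, 106, 107, 108, 107, 144, 131, 132, 132, 131, 132, 133, 134, 133, 135, 130, 132, 131, 131, 133, 138, 147, 144, 146, 147, 149, 147, 148, 147, 146, 144, 142, 143, 144, 143, 143]
225 [105, 106, 105, 106, 104, 105, 106, 107, 109, 147, 163, 172, 178, 181, 185, 189, 194, 199, 196, 193, 189, 186, 180, 176, 159, 146, 146, 147, 147, 147, 148, 148, 148, 146, 145, 146, 147, 146, 146, 146]
235 [108, 107, 105, 106, 105, 105, 107, 107, 111, 145, 162, 172, 177, 181, 185, 189, 196, 199, 196, 192, 189, 186, 179, 175, 157, 147, 148, 146, 147, 145, 145, 147, 145, 145, 145, 146, 145, 147, 146, 145]
```

The tab's outer edge is now in contact with the finger, having moved from jig x ≈ -144 to -108 mm, so the wedge is sliding. I'll keep pushing until the force rises.

```bash
python3 -m pendant '0.003 0 0 0;0.003 0 0 0;0 0 0 0'; python3 -m pendant '0.003 0 0 0;0.003 0 0 0;0 0 0 0';python3 -m pendant '0.003 0 0 0;0 0 0 0';python3 -c "
from h import *
rel()"
```

```text
time_s: 25.3
eef_pos: [538.7, -271.7, 54.6]
ee_rot: [-0.0, 0.99, 0.14, -0.0]
force: [-1.0, 0.3, 0.2]
grip_width: -0.002
grip_force: 0.8
time_s: 25.68
eef_pos: [541.6, -270.6, 54.6]
ee_rot: [-0.001, 0.99, 0.14, -0.003]
force: [-20.9, -0.4, 7.0]
grip_width: 0.001
grip_force: 9.6
time_s: 25.92
eef_pos: [542.4, -270.3, 54.6]
ee_rot: [-0.001, 0.99, 0.14, -0.006]
force: [-33.4, -3.8, 12.6]
grip_width: -0.0
grip_force: 15.9
t 25.93 jigx -109.6 jigy -210.7 z 54.6 F jigx -33.2 Fz 12.6 toolx heading 0.28
```

Jammed at 33 N. I'll back off and recheck the gap from above.

```bash
python3 -m pendant '-0.02 0 0 0;-0.04 0 0 0;0 0 -0.05 0;0 0 -0.06 0;0 0 -0.06 0;0.05 -0.05 0 0;0.05 -0.055 0 0;0.05 -0.055 0 0;0.05 -0.055 0 0;0 0 0 0'
python3 - <<'E'
from h import *
look(220)
c=save('wrist','w8')
g=c['color'].mean(2)
for r in range(160,250,8):
    d=np.diff(cv2.GaussianBlur(g[r-2:r+3].mean(0)[None],(3,1),0).ravel())
    print(r,[(i,round(d[i])) for i in range(270,370) if abs(d[i])>4], 'around',g[r,300:332:3].round().astype(int).tolist())
a,b=ray(c,313,200,90),ray(c,314,200,90);print('mm/px',np.linalg.norm(a-b))
for q in ['tube_end_a','wedge_tab']:
    for d in models.boxes_of('wrist',q)[:3]: print(q,round(d['p'],2),np.round(d['at']),np.round(proj(c,d['at'])))
E
```

```text
time_s: 27.18
eef_pos: [604.4, -59.3, 224.8]
ee_rot: [-0.0, 0.99, 0.142, 0.001]
force: [-0.4, -1.1, -0.0]
grip_width: -0.0
grip_force: 0.0
t 27.18 jigx 8.3 jigy -25.0 z 224.8 F jigx -0.7 Fz -0.0 toolx heading 0.285
peaks [(224.5, -8), (235.5, -20), (248.5, -6), (278.5, 11), (297.5, -18)]
0.0 [190, 219, 236] 0.1 [188, 216, 236] 0.2 [187, 213, 235] 0.3 [185, 210, 234] 0.4 [184, 207, 233] 0.5 [183, 204, 231, 234] 0.6 [183, 201, 230, 235] 0.7 [199, 227, 236] 0.8 [196, 225, 236] 0.9 [194, 223, 237] 1.0 [191, 220, 236] 
160 [(348, -4), (349, -11), (350, -18), (351, -17), (352, -10), (355, 11), (356, 19), (357, 18), (358, 11), (359, 4), (369, -6)] around [141, 141, 140, 141, 142, 141, 142, 142, 144, 144, 143]
168 [(285, -5), (349, -9), (350, -25), (351, -36), (352, -26), (353, -8), (354, 5), (355, 14), (356, 19), (357, 15), (358, 8)] around [204, 204, 205, 205, 204, 205, 205, 206, 205, 207, 206]
176 [(349, -11), (350, -33), (351, -44), (352, -27), (353, -6), (358, 6), (359, 7), (360, 5)] around [209, 208, 208, 210, 209, 209, 211, 210, 210, 211, 211]
184 [(353, -6), (354, -11), (355, -10), (
[... 870 characters left out ...]
-4), (360, 14), (361, 12)] around [157, 157, 157, 157, 157, 156, 155, 157, 157, 156, 157]
240 [(316, 5), (317, 8), (318, 9), (319, 6), (349, -8), (350, -11), (352, 9), (354, -9), (355, -11), (356, -4), (357, 5), (358, 14), (359, 16), (360, 9)] around [97, 96, 95, 94, 96, 94, 111, 129, 131, 132, 131]
248 [(298, 6), (299, 11), (300, 9), (309, -7), (310, -21), (311, -30), (312, -22), (313, -8), (316, 11), (317, 26), (318, 30), (319, 18), (320, 5), (353, 6), (354, 9), (355, 12), (356, 8), (358, -7), (359, -8), (365, -5)] around [118, 129, 128, 129, 65, 36, 72, 128, 129, 129, 130]
mm/px 0.9462921130860965
tube_end_a 0.96 [ 636. -178.  147.] [473. 200.]
tube_end_a 0.77 [564. 105. 147.] [ 91. 188.]
```

Run:
```python
from h import *
rel();g=cv2.imread('pics/w8.png').mean(2)
for r in range(156,182,2): print(r,g[r,276:296].round().astype(int).tolist())
```

```text
t 27.38 jigx 5.3 jigy -29.3 z 224.9 F jigx 0.4 Fz -0.1 toolx heading 0.279
156 [182, 181, 183, 182, 183, 183, 182, 182, 181, 184, 183, 183, 183, 182, 184, 185, 184, 184, 183, 183]
158 [168, 169, 169, 168, 169, 169, 167, 169, 169, 169, 169, 169, 170, 171, 171, 170, 169, 169, 168, 169]
160 [140, 141, 140, 140, 140, 139, 141, 139, 139, 140, 139, 140, 140, 141, 139, 139, 138, 139, 139, 139]
162 [138, 140, 138, 139, 139, 137, 140, 138, 139, 138, 140, 138, 136, 135, 137, 138, 137, 137, 137, 138]
164 [137, 136, 137, 137, 135, 135, 137, 136, 136, 137, 136, 134, 133, 135, 135, 134, 133, 135, 134, 136]
166 [179, 179, 178, 180, 179, 179, 179, 178, 174, 169, 161, 159, 164, 167, 168, 167, 167, 165, 167, 167]
168 [207, 207, 207, 207, 208, 207, 208, 208, 207, 204, 195, 195, 201, 205, 205, 204, 204, 204, 205, 205]
170 [208, 208, 209, 208, 209, 208, 208, 209, 208, 207, 200, 201, 206, 208, 208, 207, 206, 207, 207, 207]
172 [207, 207, 207, 207, 208, 207, 207, 208, 208, 206, 201, 202, 206, 207, 206, 207, 207, 207, 207, 206]
174 [206, 206, 206, 205, 205, 205, 206, 206, 206, 205, 200, 202, 207, 208, 208, 208, 208, 208, 209, 208]
176 [205, 205, 205, 204, 204, 205, 205, 204, 205, 203, 197, 199, 205, 207, 207, 208, 207, 207, 208, 207]
178 [206, 205, 205, 207, 205, 206, 205, 204, 205, 202, 194, 197, 202, 204, 204, 204, 205, 204, 205, 205]
180 [194, 193, 193, 193, 193, 193, 194, 197, 200, 198, 191, 195, 200, 202, 203, 202, 203, 203, 202, 203]
```

The joint now shows only a faint dark line (dip of about 6 grey levels, well under 1 mm), so it is butted. The wedge is jammed and the tool is clear.

```bash
python3 -m pendant '0 0 -0.03 0;0 0 0 0;0 0 0 0'; python3 -c "
from h import *
print(ctrl.finish_job())"
```

```text
time_s: 27.75
eef_pos: [602.5, -64.0, 254.2]
ee_rot: [-0.0, 0.99, 0.139, -0.0]
force: [0.3, 0.3, -0.3]
grip_width: -0.0
grip_force: 0.0
the job is handed in; nothing more can be done
None
```

I turned the sleeve until the tubes met (I estimate the remaining gap at well under 1 mm), then pushed the wedge in until it stopped at about 33 N, let go and handed in the job at about 28 s; `ctrl.finish_job()` gave no verdict, and I didn't measure the wedge's seating or re-check the bystanders' positions.

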